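# Find the full-depth slot with a depth gauge

## Robot

A 6-joint arm with a two-finger parallel gripper is mounted at the origin on a cart in front of the work surface, level with it; the furniture and walls round the work are solid. World frame = base frame: x ahead of the robot, y to its left, z up, the work surface at z = 0. Lengths are in m, angles in degrees, forces in N, time in s.
With the tool pointing down it reaches from about 0.325 to 0.85 m from the base axis. Payload 15.5 kg.
Tool frame: the origin (TCP) lies between the finger pads; the fingertips stand arm.tip_extent ahead of it and the grasp point (between the pads) lies 5 mm behind it (arm.tip_extent is the distance from the TCP to the fingertips, in m); z points along the fingers, y is the line along which they close (so a half turn about z gives the same grasp; the last joint's range is limited). The gripper opens to 91 mm and grips with 3 to 60 N. Pads are 32 mm wide; open, the fingers measure 118 mm over their backs; the gripper's body (76 mm by 178 mm) begins 60 mm behind the grasp point.
Start: joints at [-79.555, 28.281, 77.091, -0, 74.628, -5.472], TCP at [0.171, -0.601, 0.228] pointing down, gripper open.
Joint ranges: [-166.48, 166.48], [-47.26, 123.95], [12.59, 153.08], [-70.14, 250.14], [6.76, 159.57], [-176.63, 176.63]. Speed limits (degrees/s): [108.29, 108.29, 147.25, 172.46, 172.46, 172.46].

## Interface

Orientations are given as a 3x3 rotation matrix whose columns are the frame's x, y, z axes.
In Python, from rig import arm, hand, kin, telemetry, optics gives the robot as it stands. Calls block until the motion is done:
- arm.move_to(position, orientation): joint-space move of the TCP to a pose.
- arm.move_l(position, orientation=None, feed=0.15): straight line of the TCP; orientation=None keeps the orientation; feed is the mean speed in m/s.
- arm.move_joints(angles): joint-space move.
- hand.grip(opening): finger opening in m; the grip force is fixed at half the most; returns when the fingers have stopped.
- arm.sleep(seconds).
- kin.solve_ik(position, orientation): joint angles nearest the present ones, or None.
- telemetry.observe(): the state.
- optics.snapshot(name): name is "scene" or "top" or "wrist"; returns the picture (420x560x3 uint8, red, green, blue); there is no depth.
- optics.get_calibration(name): a dict with "intrinsics" (3x3 intrinsics, pixels), "cam_to_world" (4x4, takes a point from camera to world coordinates). Camera axes: x right, y down, z forward; pixel columns grow to the right and rows downward; lengths in m; the calibration is good to about 2 mm. The wrist camera is an equidistant fisheye: a pixel r from the principal point sees the ray r / f radians off the axis. A picture is of the moment at which its call begins: read the wrist's pose just before it. get_calibration takes no time and is no camera call; for the wrist camera it gives the pose at the moment of the call.
A pose or a line that the arm cannot do raises arm.Unreachable and nothing moves.
- arm.sign_off(): hands the job in; it is judged then, once.
Trained networks look in the newest picture that a camera, given by its name, has taken for a name from the list of things; names that differ only in an ending like _2 or _b are one class to them, and where a whole thing is asked for, a point or a joint stands for the part that bears it (a point fixed in the world has none). Each returns a list of dicts, best first, with "conf" (0 to 1); they miss things now and then, are a little off and sometimes report something else, mostly with a low value. They report only what shows in the picture. A call takes as long as a camera call.
- optics.spot_in(target, camera): "extent" ([left, top, right, bottom] in pixels, round what is visible of it).
- optics.masks_of(target, camera): "mask" (420x560 bool, what is visible of it) and "extent" ([left, top, right, bottom] in pixels, round what is visible of it).
The state is a dict: "t": time; "joint_positions": joint angles; "dq": joint speeds; "tau": joint torques, N m; "ee_pos": TCP position; "tool_rot": TCP orientation; "force": force on the tool from outside, world axes, zero at the start; "torque": the same for the moment, N m; "width": finger opening in m; "grasp_force": force on a finger pad.
Only numpy, scipy, OpenCV 4.12 (cv2) and the standard library are available. Lean on these libraries where they do the work, as an engineer would, in place of code of your own. Each camera call takes 0.05 s, during which the arm holds its last target. There are 200 camera calls.

## Task

Two of the three slots milled in the aluminium block were left too shallow. Take the red-handled depth gauge from its black rest, feel the slots with its blade without forcing or dropping it, and leave the gauge standing in the one slot that takes the blade fully, with its stop collar down flat on the block. Leave the jar, the loupe and the pipe fitting where they are.

Things in the scene. Friction and masses are not known exactly. Their poses are not given: they have to be found in the camera images.
- block: Milled aluminium block fixed to the bench, 116 (own x) x 66 (own y) x 46 mm high; bolting foot with cap screws, to 19 mm high, on both long sides, out to 56 mm from the centre. Origin: centre of its underside, z up. Three closed slots in its top, 36 mm apart in a row along own x: one (any of them) is 38 mm deep and takes the whole blade, the other two are 21 to 24 mm deep.
- slot_a (a point): Centre of the mouth of the slot at own x = -36 mm of the block, level with the block's top (46 mm above the bench); axes as the block's. Each mouth is 7 mm wide (own x) and 36 mm long (own y) with a 1 mm chamfer. May be the deep or a shallow slot.
- slot_b (a point): The same for the middle slot, own x = 0.
- slot_c (a point): The same for the slot at own x = +36 mm.
- gauge: Loose depth gauge, 0.08 to 0.17 kg, upright in its rest. Origin: centre of the blade's tip, own z up to the handle. Steel blade 5 (own x) x 24 (own y) mm, 32 mm long; then a dark stop collar 16 x 32 x 6 mm; then a red handle 12 (own x) x 24 (own y) mm, 38 to 88 mm above the tip. The same after half a turn about z. Fits a slot with own x along the block's x.
- gauge_stop (a point): Underside of the gauge's stop collar, on its axis, 32 mm above the blade's tip; it rests on the block's top when the blade is fully in.
- gauge_grip (a point): Point on the handle's axis 70 mm above the blade's tip, a good place to grip across the 12 mm thickness.
- stand: Fixed black plastic rest of the gauge, 46 (own x) x 60 (own y) x 30 mm with a 66 x 76 x 6 mm foot; a slot 9 mm (x) by 28 mm (y) in its top, 22 mm deep (floor at 8 mm). Origin at the centre of its underside. The gauge stands in it with the same axes.
- loupe: Small black loupe, 36 mm wide and 35 mm high, standing near the block. Bystander. Origin at its underside.
- flux_jar: White jar with a black cap, 48 mm wide and 52 mm high, near the block. Bystander. Origin at its underside.
- fitting: Small light-grey pipe fitting, 26 x 30 x 20 mm, near the rest. Bystander. Origin at its underside.

How it is judged (in metres and radians):
On the way:
1. the gauge is lifted out of its rest (blade tip more than 40 mm above the bench) (height (world z) of gauge above 0.04 m), for 0.1 s.
At the end, for the whole second after the job is handed in: The gauge stands released and at rest in the full-depth slot: underside of its stop collar 43 to 48.5 mm above the block's underside (top at 46), its axis within 45 mm (along the row) and 12 mm (across) of the block's centre, upright within 0.10 rad (z of gauge_stop in the frame of block between 0.043 and 0.0485 m and x of gauge_stop in the frame of block between -0.045 and 0.045 m and y of gauge_stop in the frame of block between -0.012 and 0.012 m and angle between gauge's own z axis and vertical below 0.1 rad and linear speed of gauge below 0.02 m/s); the robot touches nothing.
It fails at once if the gauge is forced against the block (contact force over 80 N) (contact force between gauge and block above 80 N).
It fails at once if the gauge is dropped into or onto the block (faster than 0.35 m/s there with the fingers off it) (linear speed of gauge above 0.35 m/s and contact force between the fingers and gauge below 0.1 N and horizontal distance between gauge and block below 0.07 m).
It fails at once if the loupe is displaced by more than 15 mm (distance of loupe from where it was at the start of the episode above 0.015 m).
It fails at once if the jar is displaced by more than 15 mm (distance of flux_jar from where it was at the start of the episode above 0.015 m).
It fails at once if the pipe fitting is displaced by more than 15 mm (distance of fitting from where it was at the start of the episode above 0.015 m).
It also fails if it takes over 61 s, if anything falls off the work surface, if the arm or the gripper's body presses on something with over 40 N, if the wrist force passes 120 N, or if a joint passes its speed limit or range.

## Working session

There is one attempt and no reset: what is moved stays moved. The work goes in short steps, each a Python script; the robot and the scene stay as the last script left them, time stands still between calls to the robot, and variables do not carry over. Pictures are saved under pics/ and viewed, at most 10 in all, crops included, and the job is handed in when it is done.

```bash
mkdir -p pics; python3 - <<'E'
from rig import arm, hand, kin, telemetry, optics
import cv2,numpy as np
for n in ["scene","top"]:
    im=optics.snapshot(n); cv2.imwrite(f"pics/{n}0.png",im[:,:,::-1])
    c=optics.get_calibration(n); print(n,np.round(c["intrinsics"],1).tolist(),np.round(c["cam_to_world"],3).tolist())
    for t in ["block","gauge","stand","slot_a","loupe","flux_jar","fitting"]:
        print(t,[(round(d["conf"],2),np.round(d["extent"]).tolist()) for d in optics.spot_in(t,n)[:4]])
s=telemetry.observe();print(s["t"],s["force"],s["tool_rot"],arm.tip_extent)
E
```

```text
scene [[481.0, 0.0, 283.6], [0.0, 481.0, 203.6], [0.0, 0.0, 1.0]] [[-0.77, -0.414, 0.486, 0.156], [-0.638, 0.477, -0.604, 0.753], [0.018, -0.775, -0.631, 0.607], [0.0, 0.0, 0.0, 1.0]]
block [(0.81, [298.0, 198.0, 365.0, 252.0]), (0.66, [373.0, 228.0, 398.0, 250.0])]
gauge [(0.68, [297.0, 250.0, 314.0, 292.0])]
stand [(0.94, [275.0, 275.0, 336.0, 321.0]), (0.64, [294.0, 192.0, 367.0, 251.0])]
slot_a [(0.63, [296.0, 196.0, 363.0, 252.0])]
loupe [(0.86, [372.0, 225.0, 397.0, 254.0])]
flux_jar [(0.86, [258.0, 194.0, 282.0, 233.0]), (0.59, [294.0, 195.0, 363.0, 252.0]), (0.35, [277.0, 253.0, 291.0, 266.0])]
fitting [(0.53, [276.0, 251.0, 292.0, 268.0])]
top [[385.8, 0.0, 279.9], [0.0, 385.8, 214.0], [0.0, 0.0, 1.0]] [[-0.016, -0.983, 0.183, 0.422], [-1.0, 0.017, 0.004, 0.245], [-0.007, -0.183, -0.983, 0.918], [0.0, 0.0, 0.0, 1.0]]
block [(0.88, [282.0, 215.0, 341.0, 273.0])]
gauge []
stand [(0.72, [220.0, 261.0, 263.0, 294.0])]
slot_a [(0.89, [281.0, 220.0, 339.0, 275.0])]
loupe []
flux_jar [(0.61, [272.0, 193.0, 290.0, 219.0])]
fitting []
0.8 [-0.6605821  -0.32488089 -0.28851325] [[ 9.61651739e-01  2.74273464e-01 -1.47823427e-05]
 [ 2.74273464e-01 -9.61651739e-01  4.62232172e-07]
 [-1.40886875e-05 -4.49891070e-06 -1.00000000e+00]] 0.014
```

```bash
python3 - <<'E'
import cv2,numpy as np
a=cv2.imread("pics/scene0.png")[170:340,240:420];b=cv2.imread("pics/top0.png")[180:310,200:360]
a=cv2.resize(a,None,fx=2.2*1.0,fy=2.2);b=cv2.resize(b,None,fx=2.4,fy=2.4)
h=max(len(a),len(b));p=lambda i:cv2.copyMakeBorder(i,0,h-len(i),0,0,0)
cv2.imwrite("pics/c.png",np.hstack([p(a),p(b)]))
E
```

```text
(no output)
```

View pics/c.png

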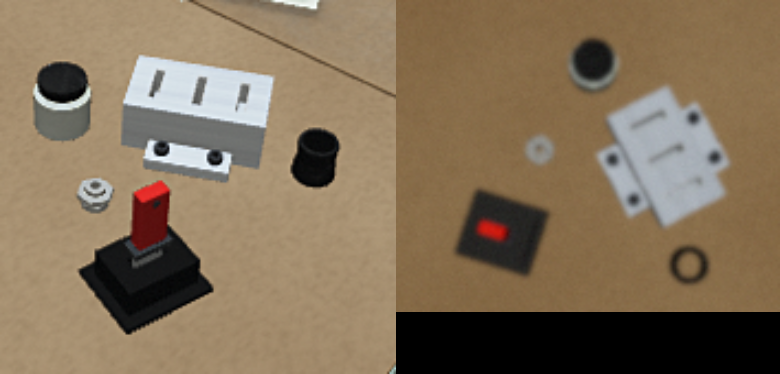

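```bash
cat > h.py <<'E'
from rig import arm, hand, kin, telemetry, optics
import cv2,numpy as np
def R(deg):  # tool down, tool y at heading deg
    a=np.radians(deg); y=np.array([np.cos(a),np.sin(a),0]); z=np.array([0,0,-1.]); return np.column_stack([np.cross(y,z),y,z])
def shot(tag):
    c=optics.get_calibration("wrist"); im=optics.snapshot("wrist"); cv2.imwrite(f"pics/{tag}.png",im[:,:,::-1]); np.savez(f"pics/{tag}.npz",K=c["intrinsics"],T=c["cam_to_world"]); return im
def ray(px,K,T):
    px=np.atleast_2d(px).astype(float); d=(px-[K[0,2],K[1,2]]); r=np.hypot(*d.T)+1e-9; th=r/K[0,0]
    v=np.column_stack([d/r[:,None]*np.sin(th)[:,None],np.cos(th)]); return T[:3,3],v@T[:3,:3].T
def at(px,K,T,z):
    o,v=ray(px,K,T); return o+v*((z-o[2])/v[:,2])[:,None]
def proj(P,K,T):
    p=(np.atleast_2d(P)-T[:3,3])@T[:3,:3]; r=np.hypot(p[:,0],p[:,1])+1e-9; th=np.arctan2(r,p[:,2])
    return p[:,:2]/r[:,None]*(th*K[0,0])[:,None]+[K[0,2],K[1,2]]
E
python3 - <<'E'
from h import *
for d in (-19,161,71):
    q=kin.solve_ik([0.45,0.27,0.26],R(d)); print(d,None if q is None else np.round(q))
q0=telemetry.observe()
best=min((-19,161),key=lambda d:abs(kin.solve_ik([0.45,0.27,0.26],R(d))[5]))
arm.move_to([0.46,0.28,0.26],R(best)); print(best,telemetry.observe()["t"])
shot("w1")
c=optics.get_calibration("wrist");print(np.round(c["intrinsics"],1).tolist(),np.round(c["cam_to_world"],3).tolist())
for t in ["block","gauge","stand","fitting","loupe","flux_jar"]: print(t,[(round(d["conf"],2),np.round(d["extent"]).tolist()) for d in optics.spot_in(t,"wrist")[:2]])
arm.move_l([0.50,0.22,0.26]); shot("w2"); print(telemetry.observe()["t"])
E
```

```text
-19 [24. 18. 89. -0. 73. 43.]
161 [  24.   18.   89.   -0.   73. -137.]
71 [ 24.  18.  89.  -0.  73. -47.]
-19 4.0417
[[325.2, 0.0, 276.2], [0.0, 325.2, 213.2], [0.0, 0.0, 1.0]] [[0.945, -0.315, -0.081, 0.483], [-0.326, -0.916, -0.233, 0.344], [-0.0, 0.247, -0.969, 0.416], [0.0, 0.0, 0.0, 1.0]]
block [(0.79, [292.0, 199.0, 393.0, 300.0]), (0.65, [234.0, 136.0, 253.0, 164.0])]
gauge [(0.9, [232.0, 134.0, 257.0, 165.0])]
stand [(0.69, [225.0, 119.0, 278.0, 179.0])]
fitting [(0.66, [308.0, 145.0, 329.0, 167.0])]
loupe [(0.58, [235.0, 135.0, 250.0, 165.0])]
flux_jar [(0.85, [370.0, 158.0, 419.0, 200.0])]
5.075
```

View pics/w1.png

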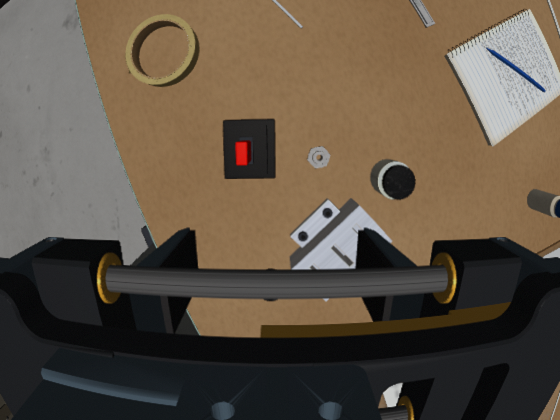

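View pics/w2.png

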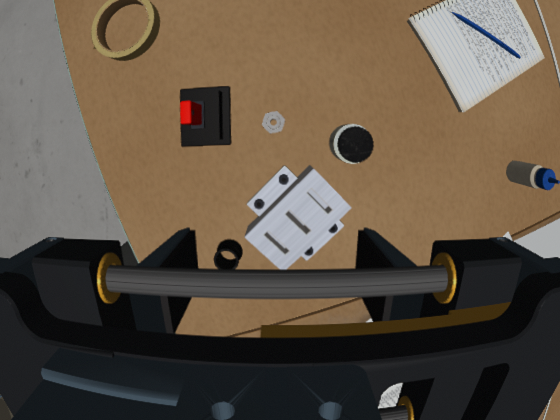

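```bash
python3 - <<'E'
from h import *
T0=np.load("pics/w2.npz")["T"]; s=telemetry.observe(); off=s["tool_rot"].T@(T0[:3,3]-s["ee_pos"]) if 0 else np.array(s["tool_rot"]).T@(T0[:3,3]-np.array(s["ee_pos"]))
print(np.round(off,4))
def over(p,d,tag,h=0.20,back=0.07):
    r=R(d); pos=np.array([p[0],p[1],h])-r@np.array([off[0],0,0])+ r@np.array([ back*0,0,0]); pos[2]=h
    # aim: camera tilted towards tool, shift handled by fisheye
    arm.move_to(pos,r); shot(tag); print(tag,np.round(pos,3),telemetry.observe()["t"])
over([0.53,0.18],30,"b1"); over([0.53,0.18],-150,"b2"); over([0.45,0.34],161,"g2"); over([0.45,0.34],-19,"g1")
b=[cv2.imread(f"pics/{t}.png")[:290] for t in ("b1","b2","g1","g2")]
im=np.vstack([np.hstack(b[:2]),np.hstack(b[2:])]); cv2.imwrite("pics/m.png",cv2.resize(im,(800,414),interpolation=cv2.INTER_AREA))
E
```

```text
[ 0.0682  0.0007 -0.1559]
b1 [0.564 0.121 0.2  ] 6.15
b2 [0.496 0.239 0.2  ] 9.15
g2 [0.472 0.405 0.2  ] 13.6333
g1 [0.428 0.275 0.2  ] 16.3083
```

View pics/m.png

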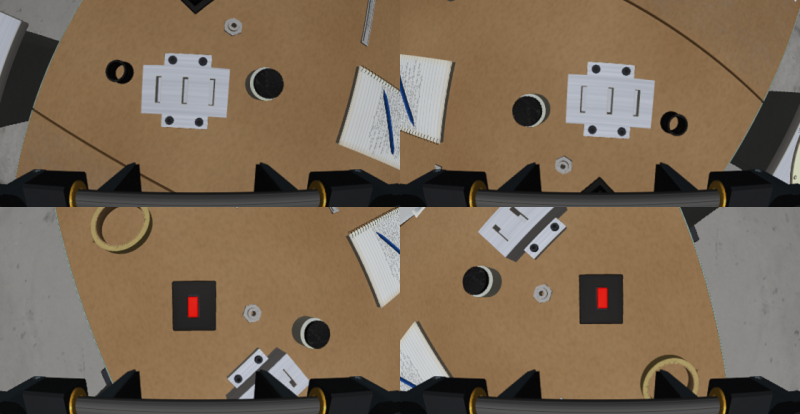

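```bash
python3 - <<'E'
from h import *
a=cv2.imread("pics/b1.png")[75:180,192:326];b=cv2.imread("pics/b2.png")[84:189,228:362]
f=lambda i:cv2.resize(i,(798,630)[0:2] if 0 else None,fx=2.9,fy=2.9,interpolation=cv2.INTER_CUBIC)
cv2.imwrite("pics/bz.png",np.vstack([cv2.resize(i,None,fx=2.85,fy=2.85,interpolation=cv2.INTER_CUBIC) for i in (a,b)]))
def tri(p1,n1,p2,n2):
    A=[];B=[]
    for p,n in((p1,n1),(p2,n2)):
        z=np.load(f"pics/{n}.npz"); o,v=ray(p,z["K"],z["T"]); M=np.eye(3)-np.outer(v[0],v[0]); A.append(M);B.append(M@o)
    return np.linalg.lstsq(np.vstack(A),np.hstack(B),rcond=None)[0]
cs={}
for n in("g1","g2","w1","w2"):
    im=cv2.imread(f"pics/{n}.png").astype(int); m=((im[...,2]>120)&(im[...,1]<60)&(im[...,0]<60)).astype(np.uint8)
    v=im[...,2][m>0]; m2=((im[...,2]>np.percentile(v,90)-35)&(m>0)).astype(np.uint8)
    k=cv2.connectedComponentsWithStats(m2)[2:]; i=1+np.argmax(k[0][1:,4]); r=cv2.minAreaRect(np.argwhere(m2*(cv2.connectedComponents(m2)[1]==i))[:,::-1].astype(np.float32)); z=np.load(f"pics/{n}.npz")
    cs[n]=np.array(r[0]); bx=cv2.boxPoints(r); P=at(bx,z["K"],z["T"],0.096)
    e=P[1]-P[0],P[2]-P[1]; L=max(e,key=np.linalg.norm); print(n,m.sum(),m2.sum(),r,np.round(P.mean(0),4),[round(1e3*np.linalg.norm(x),1) for x in e],np.degrees(np.arctan2(L[1],L[0]))%180)
print(tri(cs["g1"],"g1",cs["g2"],"g2"))
E
```

```text
g1 412 355 ((269.2624816894531, 139.51132202148438), (27.492658615112305, 12.74746036529541), 87.27368927001953) [0.4432 0.3365 0.096 ] [np.float64(10.1), np.float64(22.0)] 73.76977050359683
g2 429 357 ((283.0, 126.5), (27.0, 12.0), 90.0) [0.4432 0.3358 0.096 ] [np.float64(9.5), np.float64(21.6)] 71.18141103738316
w1 258 233 ((241.0, 153.0), (22.0, 10.0), 90.0) [0.4435 0.3363 0.096 ] [np.float64(9.9), np.float64(21.8)] 70.32688200510145
w2 249 200 ((184.7294464111328, 111.58853149414062), (21.223485946655273, 9.58802318572998), 87.1375961303711) [0.4435 0.3363 0.096 ] [np.float64(10.0), np.float64(21.5)] 73.3552702481518
[ 0.43859656  0.33392539 -0.07622283]
```

View pics/bz.png

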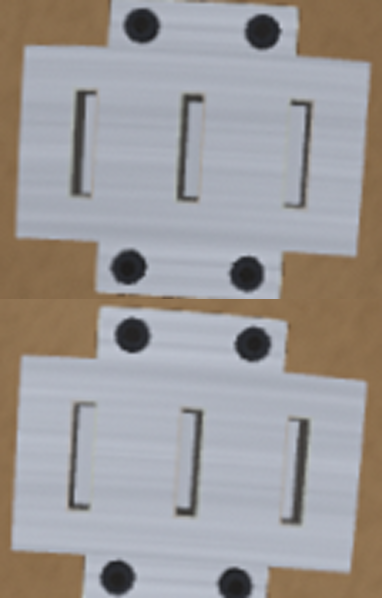

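```bash
python3 - <<'E'
from h import *
from scipy.optimize import least_squares
Z={"b1":([24,46],[370,65],[357,256],[17,238]),"b2":([23,56],[366,82],[351,272],[12,251])}; o={"b1":(192,75),"b2":(228,84)}
obs=[]
for n,c in Z.items():
    g=cv2.cvtColor(cv2.imread(f"pics/{n}.png"),cv2.COLOR_BGR2GRAY)
    p=np.array(c,np.float32)/2.85+np.array(o[n],np.float32)-0.32
    q=cv2.cornerSubPix(g,p.reshape(-1,1,2).copy(),(3,3),(-1,-1),(3,50,.01)).reshape(-1,2); print(n,np.round(q-p,1).tolist()); z=np.load(f"pics/{n}.npz"); obs.append((n,p,z["K"],z["T"]))
    P=at(p,z["K"],z["T"],.046); print(np.round(P.mean(0),4),np.round(np.linalg.norm(np.roll(P,-1,0)-P,axis=1),4))
# which end is first: b1 heading 30 => image right ~ +heading
C=np.array([[-58,33],[58,33],[58,-33],[-58,-33]])/1e3
def model(x,s): 
    a=x[2]; M=np.array([[np.cos(a),-np.sin(a)],[np.sin(a),np.cos(a)]]); Q=s*C@M.T+x[:2]; return np.column_stack([Q,np.full(4,.046)])
for sel in ((0,),(1,),(0,1)):
    f=lambda x:np.concatenate([(proj(model(x,1 if obs[i][0]=="b1" else -1),obs[i][2],obs[i][3])-obs[i][1]).ravel() for i in sel])
    r=least_squares(f,[.53,.18,np.radians(30)]); print(sel,np.round(r.x[:2],4),np.degrees(r.x[2]),"rms px",np.sqrt(np.mean(r.fun**2)))
x=r.x; np.save("pics/block.npy",x); u=np.array([np.cos(x[2]),np.sin(x[2])])
for n,_,K,T in obs:
    print(n,"cam along row",round(float((T[:2,3]-x[:2])@u),4),T[2,3])
    g=cv2.cvtColor(cv2.imread(f"pics/{n}.png"),cv2.COLOR_BGR2GRAY).astype(np.float32)
    v=np.array([-u[1],u[0]])
    for k in (-36,0,36):
        prof=[]
        for s in np.arange(-6,6.1,.5):
            pts=[np.r_[x[:2]+u*(k+s)/1e3+v*t,.046] for t in np.linspace(-.01,.01,15)]
            pp=proj(np.array(pts),K,T).astype(np.float32); prof.append(cv2.remap(g,pp[:,:1],pp[:,1:],1).mean())
        print(k,np.round(prof).astype(int).tolist())
E
```

```text
b1 [[0.10000000149011612, -0.0], [-0.30000001192092896, -0.8999999761581421], [-0.5, -0.0], [-0.5, -0.30000001192092896]]
[0.5122 0.177  0.046 ] [0.1158 0.0647 0.1156 0.0657]
b2 [[-0.4000000059604645, 0.0], [0.10000000149011612, 0.20000000298023224], [-0.5, 0.20000000298023224], [-0.20000000298023224, -0.20000000298023224]]
[0.5116 0.177  0.046 ] [0.115  0.0653 0.1159 0.0659]
(0,) [0.5122 0.177 ] 26.454338818093888 rms px 0.3983629037937931
(1,) [0.5115 0.177 ] 26.539095543722162 rms px 0.31232004561779797
(0, 1) [0.5119 0.177 ] 26.491468665114233 rms px 0.4292449798966467
b1 cam along row 0.0176 0.3561295752935347
-36 [173, 173, 173, 171, 164, 146, 115, 85, 68, 64, 66, 76, 96, 126, 155, 169, 172, 172, 171, 168, 167, 168, 170, 171, 172]
0 [173, 173, 173, 170, 155, 130, 101, 78, 75, 91, 124, 152, 163, 168, 169, 168, 168, 167, 167, 166, 165, 168, 172, 173, 173]
36 [175, 174, 174, 173, 172, 172, 171, 171, 171, 171, 171, 172, 172, 169, 157, 129, 97, 83, 95, 126, 155, 168, 174, 175, 175]
b2 cam along row 0.0176 0.3558969345966394
-36 [180, 180, 180, 178, 171, 151, 119, 89, 72, 67, 69, 81, 103, 133, 160, 175, 179, 179, 177, 175, 174, 175, 176, 178, 179]
0 [180, 181, 180, 176, 164, 141, 109, 83, 81, 100, 127, 154, 169, 175, 175, 175, 175, 174, 173, 172, 173, 175, 177, 180, 180]
36 [181, 181, 181, 180, 180, 179, 178, 178, 177, 177, 178, 178, 178, 175, 164, 139, 105, 85, 99, 128, 158, 175, 180, 182, 182]
```

```bash
cat >> h.py <<'E'
def obs():
    s=telemetry.observe(); return s["t"],np.array(s["force"]),s
def feel(z_to,step,lim,feed=0.04,f0=None):
    """lower in steps till the force change exceeds lim; returns (z, dF)"""
    s=obs()[2]; p=np.array(s["ee_pos"]); f0=np.array(s["force"]) if f0 is None else f0; log=[]
    zc=p[2]
    while zc>z_to+1e-5:
        zc=max(z_to,zc-step); arm.move_l([p[0],p[1],zc],feed=feed); t,f,s=obs(); d=f-f0; log.append((round(zc*1e3,1),*np.round(d,1)))
        if np.linalg.norm(d)>lim: break
    return zc,d,log
E
python3 - <<'E'
from h import *
hand.grip(0.04)
g=[.4433,.3362]; arm.move_to([*g,.14],R(-18)); arm.move_l([*g,.073],feed=.12)
print(obs()[0],obs()[1]); hand.grip(0.0); t,f,s=obs(); print(t,f,s["width"],s["grasp_force"])
arm.move_l([*g,.145],feed=.08); t,f,s=obs(); print(t,f,s["width"],s["grasp_force"])
b=np.load("pics/block.npy"); u=np.array([np.cos(b[2]),np.sin(b[2])])
arm.move_l([*b[:2],.145],R(np.degrees(b[2])),feed=.15); arm.sleep(.2); t,f,s=obs(); print(t,f,s["width"],s["ee_pos"])
shot("k1")
E
```

```text
18.3583 [-0.41030118  0.1748294   1.09279835]
18.9 [-0.97941155  0.23377705  5.3512145 ] 0.011879197623272908 30.000217258930206
19.95 [-0.06614103  0.02889745 -1.42775277] 0.011813161819008834 29.999097883701324
21.4583 [-0.16312823 -0.13117502 -0.85212356] 0.011799195604793316 [0.51166177 0.17737457 0.14498154]
```

View pics/k1.png

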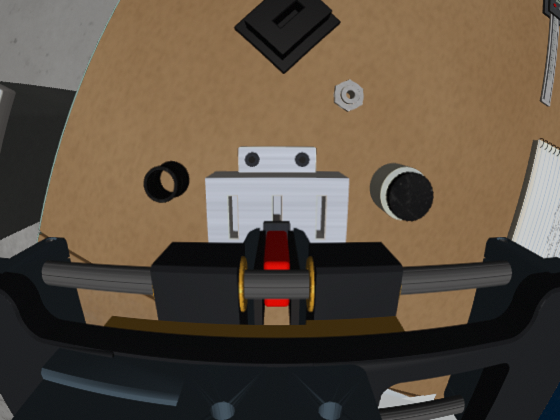

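```bash
python3 - <<'E'
from h import *
p=obs()[2]["ee_pos"]; arm.move_l([p[0],p[1],.117],feed=.08)
z,d,log=feel(.0765,.0015,8.); t,f,s=obs(); print(t,z,s["ee_pos"],s["width"]); print(log)
E
```

```text
28.5083 0.07789910480513013 [0.51168098 0.17725862 0.07866871] 0.011865453990565171
[(np.float64(115.4), np.float64(0.4), np.float64(-1.2), np.float64(-1.0)), (np.float64(113.9), np.float64(0.7), np.float64(0.2), np.float64(-0.5)), (np.float64(112.4), np.float64(0.3), np.float64(0.4), np.float64(-1.3)), (np.float64(110.9), np.float64(-0.4), np.float64(-0.9), np.float64(-0.9)), (np.float64(109.4), np.float64(0.0), np.float64(-0.6), np.float64(-0.5)), (np.float64(107.9), np.float64(0.7), np.float64(-0.4), np.float64(-1.1)), (np.float64(106.4), np.float64(-0.1), np.float64(0.2), np.float64(-0.0)), (np.float64(104.9), np.float64(0.6), np.float64(-1.0), np.float64(-0.3)), (np.float64(103.4), np.float64(-0.2), np.float64(-0.6), np.float64(-0.7)), (np.float64(101.9), np.float64(0.1), np.float64(-0.3), np.float64(-1.5)), (np.float64(100.4), np.float64(-0.3), np.float64(-0.2), np.float64(-1.0)), (np.float64(98.9), np.float64(0.4), np.float64(-1.3), np.float64(-1.1)), (np.float64(97.4), np.float64(-0.2), np.float64(-0.1), np.float64(-0.3)), (np.float64(95.9), np.float64(0.3), np.float64(-1.4),
[... 196 characters left out ...]
-0.3), np.float64(-0.9), np.float64(-1.6)), (np.float64(89.9), np.float64(-0.8), np.float64(-0.3), np.float64(-1.0)), (np.float64(88.4), np.float64(0.4), np.float64(0.0), np.float64(-1.7)), (np.float64(86.9), np.float64(0.4), np.float64(-0.4), np.float64(-2.1)), (np.float64(85.4), np.float64(0.8), np.float64(-0.0), np.float64(-2.0)), (np.float64(83.9), np.float64(-0.2), np.float64(0.1), np.float64(-1.1)), (np.float64(82.4), np.float64(0.4), np.float64(-0.0), np.float64(-0.4)), (np.float64(80.9), np.float64(0.5), np.float64(0.5), np.float64(-1.1)), (np.float64(79.4), np.float64(0.3), np.float64(-0.5), np.float64(-0.9)), (np.float64(77.9), np.float64(-4.0), np.float64(-2.8), np.float64(18.0))]
```

```bash
python3 - <<'E'
from h import *
p=np.array(obs()[2]["ee_pos"]); arm.move_l(p,feed=.03)
hand.grip(0.04); print(obs()[0],obs()[1],obs()[2]["width"])
arm.move_l([p[0],p[1],.17],feed=.1)
u=R(np.degrees(np.load("pics/block.npy")[2]))
arm.move_l(np.array([p[0],p[1],.19])-u[:,0]*.05,feed=.15); arm.sleep(.3); print(obs()[0],obs()[1])
im=shot("f1"); sc=optics.snapshot("scene")
a=cv2.resize(im[60:300,150:450],None,fx=1.3,fy=1.3); b=cv2.resize(sc[150:306,240:420],None,fx=2,fy=2)
cv2.imwrite("pics/f.png",np.hstack([a,b])[:,:,::-1])
z=np.load("pics/f1.npz"); m=((im[...,0]>140)&(im[...,1]<60)&(im[...,2]<60)); m=np.argwhere(m)[:,::-1]; print(len(m),m.mean(0),proj([[p[0],p[1],.134-.032+.0]],z["K"],z["T"]))
E
```

```text
29.3667 [-0.36301726  0.03168412 -0.45423137] 0.03987182098883085
31.2417 [-0.32399553 -0.84625535 -0.48381292]
445 [276.95505618 157.40449438] [[276.84772573 157.62438421]]
```

View pics/f.png

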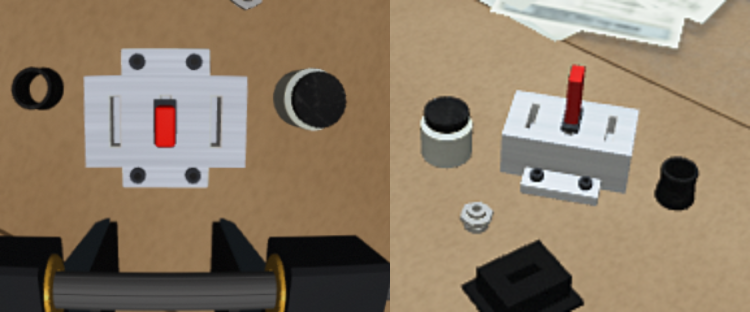

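The picture shows the gauge upright in the middle slot, with its collar flat on the block. Its red top is at pixel (277,157), which is where it should be with the blade fully in. The jar, loupe and fitting haven't moved.

```bash
python3 -c "
from h import *
print(arm.sign_off())"
```

```text
the job is handed in; nothing more can be done
None
```

I handed the job in with the gauge standing released in the middle slot (slot_b), which took the whole blade, and its collar flat on the block; I didn't probe the other two slots, and the jar, loupe and fitting were left where they were.

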